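# Set the tablet carousel and bolt it

### The arm

A 6-joint arm with a two-finger parallel gripper is mounted at the origin on the work surface. World frame = base frame: x ahead of the robot, y to its left, z up, the work surface at z = 0. Lengths are in m, angles in rad, forces in N, time in s.
With the tool pointing down it reaches from about 0.275 to 0.825 m from the base axis. Payload 5.2 kg.
Tool frame: the origin (TCP) lies at the very end of the fingers, on their centre line; the grasp point (between the pads) lies ctrl.grip_depth behind it (ctrl.grip_depth is the distance from the TCP to the grasp point, in m); z points along the fingers, y is the line along which they close (so a half turn about z gives the same grasp; the last joint's range is limited). The gripper opens to 93 mm and grips with 3 to 60 N. Pads are 15 mm wide; open, the fingers measure 128 mm over their backs; the gripper's body (75 mm by 188 mm) begins 65 mm behind the grasp point.
Start: joints at [0.911, 0.259, 1.535, -0, 1.348, -0.203], TCP at [0.243, 0.494, 0.219] pointing down, gripper open.
Joint ranges: [-3.14, 3.14], [-0.91, 2.08], [0.19, 2.58], [-1.22, 4.36], [0.22, 2.71], [-3.12, 3.12]. Speed limits (rad/s): [2.57, 2.57, 3.14, 3.14, 3.14, 3.14].

### API

Orientations are given as a rotation vector (axis times angle).
In Python, from station import ctrl gives the robot as it stands. Calls block until the motion is done:
- ctrl.goto(position, orientation): joint-space move of the TCP to a pose.
- ctrl.movel(position, frame=None, speed=0.15, force_limit=None): straight line of the TCP; frame=None keeps the orientation; speed is the mean speed in m/s. With force_limit (N) it stops when the force on the tool has changed by that much, and returns True; else False.
- ctrl.move_j(angles): joint-space move.
- ctrl.grip(opening, grasp_force=None): finger opening in m; grasp_force is the grip in N (None keeps the last); returns when the fingers have stopped.
- ctrl.wait(seconds).
- ctrl.ik(position, orientation): joint angles nearest the present ones, or None.
- ctrl.state(): the state.
- ctrl.read_camera(name): name is "scene" or "top" or "wrist"; returns a dict with "color" (384x512x3 uint8, blue, green, red), "z_map" (384x512 float32, m along the optical axis (not along the pixel's ray), 0 where there is no reading), "camera_matrix" (3x3 intrinsics, pixels), "rvec" (rotation vector, rad) and "tvec" (3), from world to camera coordinates, as OpenCV has them. Camera axes: x right, y down, z forward; pixel columns grow to the right and rows downward; lengths in m; the calibration is good to about 2 mm. The wrist camera is an equidistant fisheye: a pixel r from the principal point sees the ray r / f radians off the axis. A picture is of the moment at which its call begins.
A pose or a line that the arm cannot do raises ctrl.MotionError and nothing moves.
- ctrl.finish_job(): hands the job in; it is judged then, once.
Trained networks look in a picture, given as the dict that the camera call returned (one of the last four; its "shot" number tells which), for a name from the list of things; names that differ only in an ending like _2 or _b are one class to them, and where a whole thing is asked for, a point or a joint stands for the part that bears it (a point fixed in the world has none). Each returns a list of dicts, best first, with "score" (0 to 1); they miss things now and then, are a little off and sometimes report something else, mostly with a low value. They report only what shows in the picture. A call takes as long as a camera call. They do not tell look-alikes from the thing itself.
- ctrl.regions_of(picture, label): "region" (384x512 bool, what is visible of it).
- ctrl.pinpoint(picture, label): "xyz" ([x, y, z] in m, in world coordinates, good to about 4 mm: a listed point, or the origin of a listed thing).
The state is a dict: "time_s": time; "joint_pos": joint angles; "dq": joint speeds; "joint_torque": joint torques, N m; "tool_pos": TCP position; "ee_rot": TCP orientation; "contact_force": force on the tool from outside, world axes, zero at the start; "torque": the same for the moment, N m; "grip_width": finger opening in m; "gripper_force": force on a finger pad.
Only numpy, scipy, OpenCV 4.12 (cv2) and the standard library are available. Lean on these libraries where they do the work, as an engineer would, in place of code of your own. Each camera call takes 0.05 s, during which the arm holds its last target. There are 200 camera calls.

### The job

Turn the tablet carousel's grey round tray by its rim, with light fingertip pressure (under 15 N; its axle is delicate), until the engraved mark faces the steel pointer on the case, and let go of the tray. Then slide the upright steel bolt tab at the side of the case fully home towards the tray and leave it there, with the mark still facing the pointer and the ring dish, hair clip and cream jar round about left where they are.

Things in the scene. Friction and masses are not known exactly. Their poses are not given: they have to be found in the camera images.
- case: Fixed white round case of the carousel, 176 mm across, 30 mm high; origin at the centre of its underside on the shelf, z up. The tray turns about the vertical line through this origin. The pointer is on its -x side, the bolt on a 44 mm wide, 30 mm high track on its +y side, which ends 142 mm from the axis.
- pointer_tip (a point): Tip of the fixed dark steel pointer, a 16 mm square block set cornerwise on the case's shoulder, its corner pointing at the tray's axis; 73 mm from the axis, 38 mm above the shelf. The pointer's top is 46 mm above the shelf.
- tray (a joint): Angle of the grey tray (rad), counter-clockwise seen from above; 0 or any whole turn: the engraved mark faces the pointer; no end stops. The tray is a flat disc 140 mm across, 26 mm thick; its plain rim band lies 46 to 70 mm from the axis; the mark is a dark radial groove 8 x 23 mm across that band. Friction of 0.22 N m: it stays where left. Fingers must not load it with 15 N or more.
- axis (a point): Point on the tray's axis at the case's top, 30 mm above the shelf. The tray's top stands 42 to 64 mm above the shelf: it differs each time and is not reported; feel for it. The tray sits on a spring, 4 N per mm, 5 mm travel. Shut fingertips pressed on the rim band from above with 7 to 11 N and led round the axis take it along with some slip; below about 5 N they slide over.
- bolt (a joint): Travel of the bolt (m): 0 drawn out, 0.020 fully home against its stop; it needs about 2 N and stays where it is left.
- bolt_tab (a point): Centre of the bolt's upright steel tab, 24 mm wide (case x), 10 mm thick (case y), its top 60 mm and its foot 30 mm above the shelf; 120 mm from the tray's axis when drawn out, 100 mm when home. It slides along the case's -y, towards the axis; it can be pushed from outside or pinched across its width.
- ring_dish: Bystander: white ceramic ring dish, 84 mm across, 22 mm high, origin at the centre of its underside.
- hair_clip: Bystander: black hair clip, 70 x 34 mm, about 20 mm high, origin at the centre of its underside.
- cream_jar: Bystander: white cream jar, 52 mm across, 35 mm high, origin at the centre of its underside.
Things that resemble listed ones, but are neither listed nor needed, are in the scene too. Of the things that look like the case, the largest one is meant.

How it is judged:
On the way, in this order (a step that is already met when the one before it is completed fails the run):
1. the mark is brought to face the pointer (within 0.08 rad) and the tray let go, the bolt still drawn out ((value of joint tray between -6.3632 and -6.2032 rad or value of joint tray between -0.08 and 0.08 rad or value of joint tray between 6.2032 and 6.3632 rad or value of joint tray between 12.4864 and 12.6464 rad) and contact force between the fingers and tray below 0.3 N and value of joint bolt below 0.004 m), for 0.2 s.
2. the bolt is pushed home, the mark still facing the pointer ((value of joint tray between -6.3632 and -6.2032 rad or value of joint tray between -0.08 and 0.08 rad or value of joint tray between 6.2032 and 6.3632 rad or value of joint tray between 12.4864 and 12.6464 rad) and value of joint bolt above 0.018 m), for 0.2 s.
At the end, for the whole second after the job is handed in: The tray's mark faces the pointer within 0.08 rad (4.6 degrees), the tray at rest, and the bolt is home (at least 18 of its 20 mm) (all of step 2 and velocity of joint tray between -0.05 and 0.05 rad/s); the robot touches nothing.
It fails at once if the fingers load the tray with more than 15 N (contact force between the fingers and tray above 15 N).
It fails at once if the ring dish, hair clip or cream jar is moved by more than 15 mm (distance of any of ring_dish, hair_clip, cream_jar from where it was at the start of the episode above 0.015 m).
It also fails if it takes over 64 s, if anything falls off the work surface, if the arm or the gripper's body presses on something with over 40 N, if the wrist force passes 120 N, or if a joint passes its speed limit or range.

## Working session

There is one attempt and no reset: what is moved stays moved. The work goes in short steps, each a Python script; the robot and the scene stay as the last script left them, time stands still between calls to the robot, and variables do not carry over. Pictures are saved under pics/ and viewed, at most 10 in all, crops included, and the job is handed in when it is done.

```bash
mkdir -p pics; python3 - <<'E'
from station import ctrl
import cv2, numpy as np
ims=[]
for n in ("scene","top"):
    p=ctrl.read_camera(n); ims.append(p["color"])
    for l in ("case","pointer_tip","axis","tray","bolt_tab","ring_dish","hair_clip","cream_jar"):
        try:
            for d in ctrl.pinpoint(p,l)[:4]: print(n,l,np.round(d["xyz"],3),round(d["score"],2))
        except Exception as e: print(n,l,e)
cv2.imwrite("pics/a.png",cv2.resize(np.vstack(ims),(400*1,600)))
cv2.imwrite("pics/top.png",cv2.resize(ims[1],(800,600)))
cv2.imwrite("pics/scene.png",cv2.resize(ims[0],(800,600)))
s=ctrl.state();print(s["time_s"],s["ee_rot"],ctrl.grip_depth)
E
```

```text
scene case [ 0.368  0.242 -0.   ] 0.98
scene case [ 0.621  0.28  -0.001] 0.71
scene case [ 0.523  0.017 -0.005] 0.68
scene pointer_tip [0.57  0.268 0.032] 0.86
scene pointer_tip [0.312 0.214 0.031] 0.77
scene pointer_tip [ 0.456 -0.004  0.04 ] 0.69
scene axis [0.621 0.288 0.02 ] 0.73
scene axis [0.369 0.236 0.024] 0.7
scene tray it knows: axis, bolt_tab, case, cream_jar, hair_clip, pointer_tip, ring_dish
scene bolt_tab [0.597 0.369 0.036] 0.69
scene bolt_tab [0.495 0.131 0.045] 0.46
scene bolt_tab [0.325 0.32  0.032] 0.45
scene ring_dish [ 0.528 -0.14  -0.003] 0.92
scene cream_jar [ 0.664 -0.089 -0.001] 0.58
top case [ 0.622  0.283 -0.002] 0.86
top case [0.366 0.237 0.001] 0.71
top pointer_tip [0.32  0.213 0.029] 0.88
top pointer_tip [ 0.451 -0.002  0.04 ] 0.84
top pointer_tip [0.566 0.27  0.033] 0.66
top axis [0.622 0.277 0.026] 0.76
top axis [0.367 0.236 0.022] 0.55
top tray it knows: axis, bolt_tab, case, cream_jar, hair_clip, pointer_tip, ring_dish
top bolt_tab [0.493 0.134 0.05 ] 0.63
top bolt_tab [0.601 0.37  0.036] 0.6
top bolt_tab [0.319 0.318 0.036] 0.49
top ring_dish [ 0.532 -0.143  0.001] 0.67
top hair_clip [0.664 0.11  0.002] 0.82
top cream_jar [ 0.66  -0.082  0.004] 0.92
top cream_jar [0.496 0.126 0.048] 0.24
0.8 [7.11360705e-01 3.05995056e+00 8.63009607e-05] 0.0188
```

View pics/top.png

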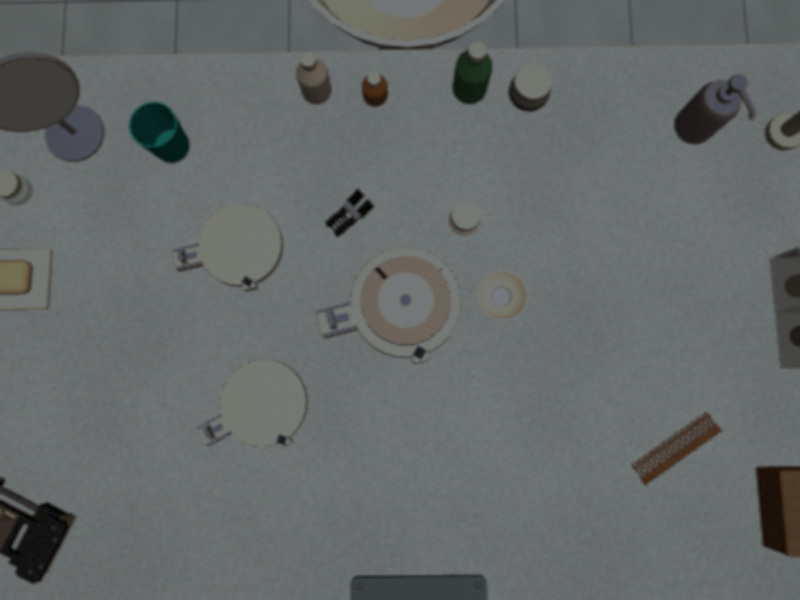

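View pics/scene.png

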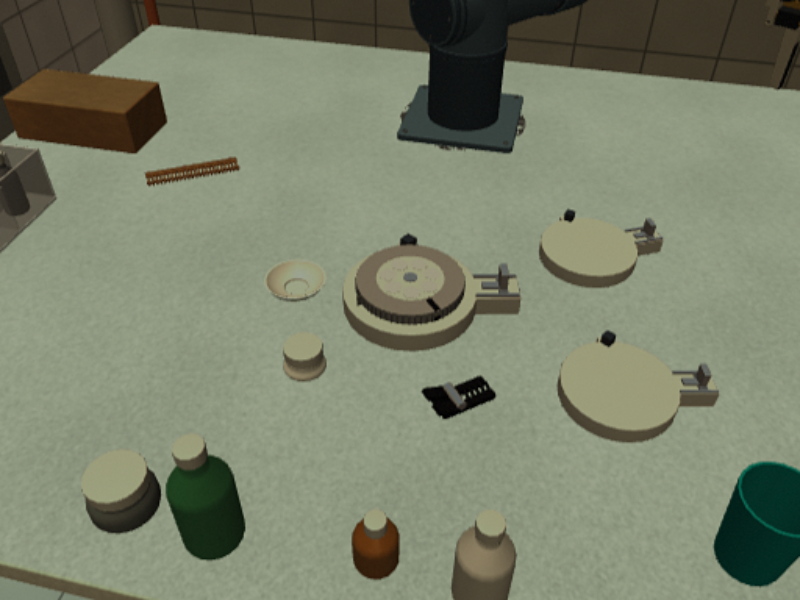

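The top view shows three look-alikes: (240,245), (263,403) and (405,300). Only the last has the grey tray, and it is the largest. Its mark is at (381,272), the pointer at (420,353) and the bolt tab at (338,318). Next I'll check that choice in a close crop and fit its geometry.

```bash
cat > h.py <<'E'
from station import ctrl
import cv2, numpy as np
from scipy.spatial.transform import Rotation as R
def cloud(p):
    z=p["z_map"];K=p["camera_matrix"];v,u=np.indices(z.shape)
    P=np.stack([(u-K[0,2])/K[0,0]*z,(v-K[1,2])/K[1,1]*z,z],-1)
    Rm=cv2.Rodrigues(np.array(p["rvec"]))[0]
    W=(P-np.array(p["tvec"]).ravel())@Rm; W[z<=0]=np.nan
    return W
def down(a): # tool pointing down, tool y axis at world angle a
    y=np.array([np.cos(a),np.sin(a),0]);z=np.array([0,0,-1.]);x=np.cross(y,z)
    return R.from_matrix(np.stack([x,y,z],1)).as_rotvec()
E
python3 - <<'E'
from h import *
p=ctrl.read_camera("top");W=cloud(p);c=p["color"]
C=np.array([.523,.017]);d=np.hypot(W[...,0]-C[0],W[...,1]-C[1]);z=W[...,2]
print("hist",np.histogram(z[d<.065],np.arange(.02,.08,.004)))
m=(d<.085)&(z>.022)
hsv=cv2.cvtColor(c,cv2.COLOR_BGR2HSV)
# case outline: fit circle on outer edge points at z~30
s=(d<.1)&(z>.02)
q=W[s];ang=np.arctan2(q[:,1]-C[1],q[:,0]-C[0]);r=np.hypot(q[:,0]-C[0],q[:,1]-C[1])
b=[]
for a in np.arange(-3.14,3.14,.1):
    k=(abs(ang-a)<.05)
    if k.any() and abs(np.angle(np.exp(1j*(a-1.82))))>.35: j=np.argmax(np.where(k,r,0));b.append(q[j,:2])
b=np.array(b);A=np.c_[2*b,np.ones(len(b))];s_=np.linalg.lstsq(A,(b**2).sum(1),rcond=None)[0]
print("case circ",s_[:2],np.sqrt(s_[2]+s_[:2]@s_[:2]))
t=(d<.08)&(z>np.nanpercentile(z[d<.06],50)-.005);q=W[t]
(cx,cy),rr=cv2.minEnclosingCircle(q[:,:2].astype(np.float32));print("tray circ",cx,cy,rr)
g=c.max(-1); k=(g<70)&(d<.1)&(z>.02)
n,L,st,ce=cv2.connectedComponentsWithStats(k.astype(np.uint8))
for i in range(1,n): print(st[i,4],ce[i],np.nanmedian(W[L==i],0).round(4))
v,u=np.where(d<.15);cr=c[v.min():v.max(),u.min():u.max()];print(u.min(),v.min())
cv2.imwrite("pics/crop.png",cv2.resize(cr,(600,int(600*cr.shape[0]/cr.shape[1])),interpolation=cv2.INTER_CUBIC)[:600])
E
```

```text
hist (array([   0,    0,    0,    0,    4,  314, 1384,  484,   11,    0,    0,
          0,    0,    0]), array([0.02 , 0.024, 0.028, 0.032, 0.036, 0.04 , 0.044, 0.048, 0.052,
       0.056, 0.06 , 0.064, 0.068, 0.072, 0.076]))
case circ [0.519818   0.01463818] 0.08781377150891265
tray circ 0.518195390701294 0.01310514286160469 0.07385499775409698
26 [243.57692308 174.30769231] [0.5653 0.0507 0.047 ]
3 [224. 211.] [0.477  0.1016 0.0237]
35 [268.02857143 225.22857143] [ 0.4396 -0.0061  0.0466]
199 136
```

View pics/crop.png

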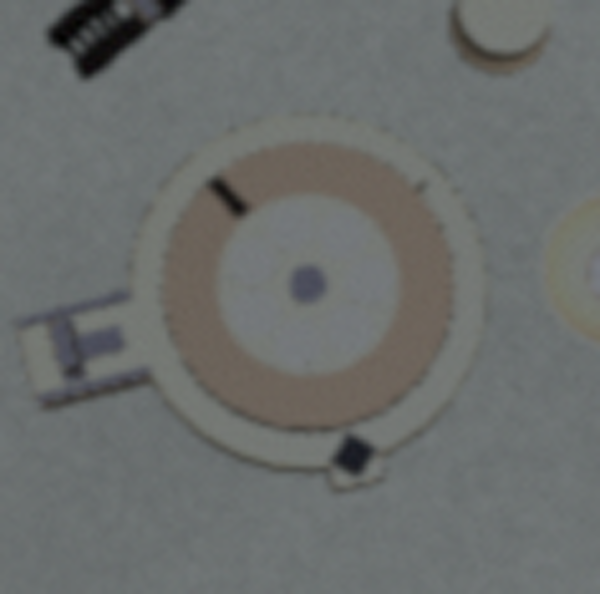

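The crop confirms the choice. The grey tray is centred at (307,285), the mark is at (228,197), the pointer at (353,455) and the bolt tab at (70,343). The tray has to turn about +2.73 rad. Next I'll check reachability, feel for the top, and make a first sweep.

```bash
cat >> h.py <<'E'
C=np.array([.519,.0145]);RB=.058
def pt(a,z,r=RB): return [C[0]+r*np.cos(a),C[1]+r*np.sin(a),z]
def fz(): return np.array(ctrl.state()["contact_force"])
def touch(a,s,target=8.5):
    "shut fingers above rim at angle a, feel down, press to target N; returns z"
    ctrl.goto(pt(a,.085),down(a+s)); ctrl.wait(.3); f0=fz()
    ctrl.movel(pt(a,.068),speed=.05)
    hit=ctrl.movel(pt(a,.036),speed=.012,force_limit=4); ctrl.wait(.15)
    z=ctrl.state()["tool_pos"][2]
    for _ in range(12):
        f=(fz()-f0)[2]
        if f>target-.8: break
        z-=min(.0008,(target-f)/4000+.0001); ctrl.movel(pt(a,z),speed=.02); ctrl.wait(.1)
    print("touch",hit,"z",round(z,4),"f",(fz()-f0).round(2)); return z,f0
def sweep(a,da,s,z,f0,target=8.5,step=.12,speed=.045):
    n=max(1,int(np.ceil(abs(da)/step)));fs=[]
    for b in np.linspace(a,a+da,n+1)[1:]:
        ctrl.movel(pt(b,z),down(b+s),speed=speed)
        f=fz()-f0; fs.append(np.r_[f[2],np.linalg.norm(f)])
        if fs[-1][1]>13: print("high",f); break
        z+=np.clip((f[2]-target)/4000*.5,-.0005,.0006)
    print("fz",np.round([x[0] for x in fs],1),"max",max(x[1] for x in fs).round(1),"z",round(z,4))
    ctrl.movel(pt(b,z+.03),speed=.08)
    return b
def see():
    p=ctrl.read_camera("top");W=cloud(p);z=W[...,2]
    d=np.hypot(W[...,0]-C[0],W[...,1]-C[1])
    k=(p["color"].max(-1)<75)&(d<.105)&(z>.03)&(z<.056)
    n,L,st,ce=cv2.connectedComponentsWithStats(k.astype(np.uint8))
    for i in range(1,n):
        if st[i,4]>5:
            m=np.nanmean(W[L==i],0);e=m[:2]-C;print(st[i,4],ce[i].round(1),"r",np.hypot(*e).round(4),"ang",np.arctan2(e[1],e[0]).round(3))
    return p
E
python3 - <<'E'
from h import *
q0=np.array(ctrl.state()["joint_pos"])
for s in (np.pi/2,-np.pi/2):
    print(s,[None if (q:=ctrl.ik(pt(a,.045),down(a+s))) is None else np.round(q,1) for a in np.arange(-2.1,1.2,.6)])
E
```

```text
1.5707963267948966 [array([-0.3,  0.3,  1.9, -0. ,  0.9,  0.2]), array([-0.3,  0.4,  1.8, -0. ,  0.9, -0.4]), array([-0.3,  0.4,  1.7, -0. ,  1. , -0.9]), array([-0.2,  0.5,  1.7, -0. ,  1. , -1.5]), array([-0.1,  0.5,  1.7,  0. ,  1. , -2. ]), array([-0.1,  0.4,  1.7, -0. ,  1. , -2.6])]
-1.5707963267948966 [array([-0.3,  0.3,  1.9, -0. ,  0.9, -2.9]), array([-0.3,  0.4,  1.8, -0. ,  0.9,  2.8]), array([-0.3,  0.4,  1.7, -0. ,  1. ,  2.2]), array([-0.2,  0.5,  1.7,  0. ,  1. ,  1.7]), array([-0.1,  0.5,  1.7,  0. ,  1. ,  1.1]), array([-0.1,  0.4,  1.7, -0. ,  1. ,  0.6])]
```

```bash
python3 - <<'E'
from h import *
s=np.pi/2
ctrl.grip(0.0,10)
ctrl.goto(pt(-2.1,.16),down(-2.1+s))
see()
z,f0=touch(-2.1,s)
b=sweep(-2.1,.72,s,z,f0)
print(b,ctrl.state()["time_s"])
ctrl.movel(pt(b,.12),speed=.15)
p=see();cv2.imwrite("pics/b.png",cv2.resize(p["color"][100:292,140:396],(800,600)))
E
```

```text
18 [242.7 173.5] r 0.0618 ang 0.69
touch True z 0.0434 f [-0.69 -1.29  8.34]
fz [8.4 8.6 8.3 8.7 7.9 8.4] max 8.9 z 0.0433
-1.3800000000000001 10.65
20 [236.2 183.8] r 0.0598 ang 1.194
13 [268.8 223.5] r 0.0793 ang -2.85
```

View pics/b.png

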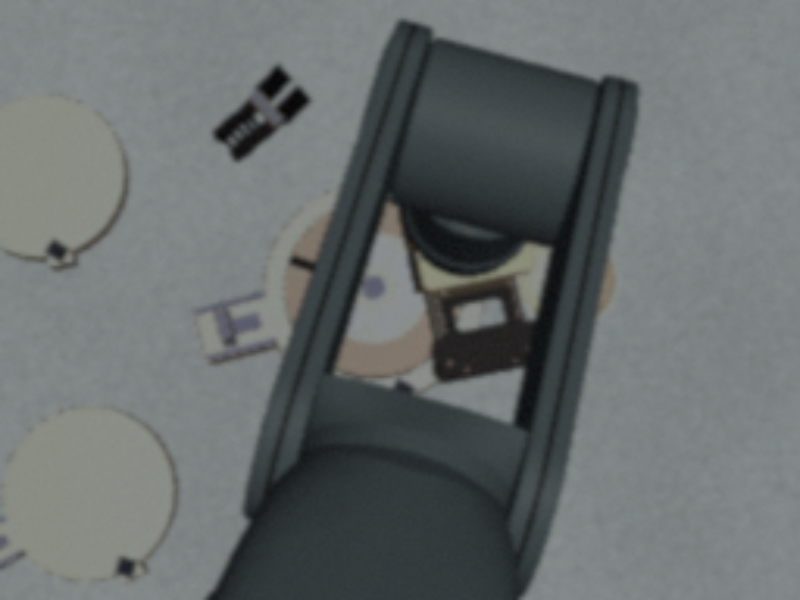

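The picture shows the mark now at (303,263), turned about 0.53 rad for a 0.72 rad sweep, so roughly 74 % is transferred. Next is a longer sweep.

```bash
python3 - <<'E'
from h import *
s=np.pi/2
ctrl.goto(pt(-2.1,.085),down(-2.1+s))
z,f0=touch(-2.1,s,9)
b=sweep(-2.1,2.5,s,z,f0,9,step=.16,speed=.07)
ctrl.movel(pt(b,.12),speed=.15)
ctrl.goto([.519,.25,.2],down(s))
print(b,ctrl.state()["time_s"],ctrl.state()["tool_pos"])
p=see();cv2.imwrite("pics/c.png",cv2.resize(p["color"][130:274,170:362],(800,600),interpolation=cv2.INTER_CUBIC))
E
```

```text
touch True z 0.0425 f [-3.73 -2.5   8.42]
fz [9.1 8.3 8.3 9.7 8.2 9.1 8.4 8.1 8.5 8.5 8.1 8.2 8.2 8.5 8.4 8.6] max 10.2 z 0.0415
0.3999999999999999 22.75 [0.5186597  0.24934573 0.19864029]
24 [271.9 212.2] r 0.0574 ang -2.578
34 [267.9 225.2] r 0.0825 ang -2.89
```

View pics/c.png

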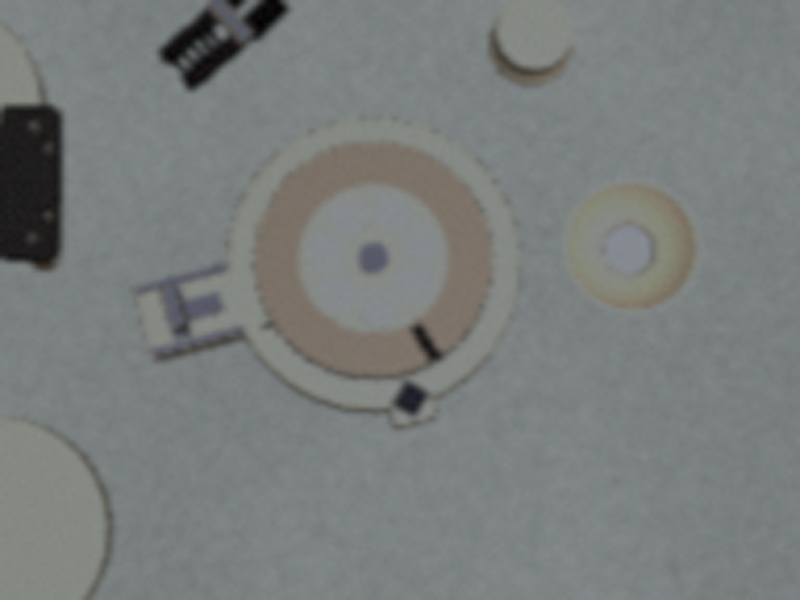

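The picture shows the mark at (427,343), the pointer at (410,398) and the hub at (372,257), an overshoot of about 0.31 rad. The tab is still drawn out at (175,305), and the bystanders have not moved. I'll sweep back.

```bash
cat >> h.py <<'E'
def fine():
    "angles of mark and pointer about the hub, in pixels, averaged"
    o=[]
    for _ in range(4):
        p=ctrl.read_camera("top");c=p["color"].astype(float)
        K=p["camera_matrix"]
        proj=lambda P:cv2.projectPoints(np.float64([P]),np.array(p["rvec"]),np.array(p["tvec"]),K,None)[0].ravel()
        h=proj([*C,.046]);k=(c.max(-1)<85).astype(np.uint8)
        # hub: bluish dark dot near the projected centre
        v,u=np.indices(k.shape);r=np.hypot(u-h[0],v-h[1])
        w=np.where(r<6,np.clip(np.median(c[r<9].mean(-1))-c.mean(-1),0,None),0);w[w<8]=0
        h2=np.array([(u*w).sum(),(v*w).sum()])/w.sum()
        n,L,st,ce=cv2.connectedComponentsWithStats(k*(r<42).astype(np.uint8))
        o.append([(int(st[i,4]),np.hypot(*(ce[i]-h2)).round(1),np.arctan2(*(ce[i]-h2)).round(3)) for i in range(1,n) if st[i,4]>8]+[h2.round(1)])
    for x in o: print(x)
    return p
E
python3 - <<'E'
from h import *
s=np.pi/2
fine()
a=-.2
ctrl.goto(pt(a,.12),down(a+s))
z,f0=touch(a,s,9)
b=sweep(a,-.33,s,z,f0,9,step=.11,speed=.04)
ctrl.movel(pt(b,.12),speed=.15)
ctrl.goto([.519,.25,.2],down(s))
print(ctrl.state()["time_s"])
p=fine();cv2.imwrite("pics/d.png",cv2.resize(p["color"][130:274,170:362],(800,600),interpolation=cv2.INTER_CUBIC))
E
```

```text
[(32, np.float64(24.1), np.float64(0.559)), (37, np.float64(34.7), np.float64(0.26)), array([259.1, 191.5])]
[(32, np.float64(24.1), np.float64(0.557)), (38, np.float64(34.8), np.float64(0.26)), array([259.1, 191.5])]
[(32, np.float64(24.1), np.float64(0.557)), (37, np.float64(34.7), np.float64(0.259)), array([259.1, 191.5])]
[(32, np.float64(24.1), np.float64(0.558)), (37, np.float64(34.7), np.float64(0.26)), array([259.1, 191.6])]
touch True z 0.0419 f [-2.45  0.04  9.45]
fz [8.8 8.6 8.2] max 9.2 z 0.0417
31.4417
[(31, np.float64(23.9), np.float64(0.265)), (37, np.float64(34.7), np.float64(0.259)), array([259.1, 191.5])]
[(31, np.float64(23.8), np.float64(0.264)), (38, np.float64(34.8), np.float64(0.259)), array([259.1, 191.5])]
[(31, np.float64(23.8), np.float64(0.265)), (37, np.float64(34.7), np.float64(0.259)), array([259.1, 191.6])]
[(31, np.float64(23.8), np.float64(0.265)), (37, np.float64(34.7), np.float64(0.259)), array([259.1, 191.5])]
```

View pics/d.png

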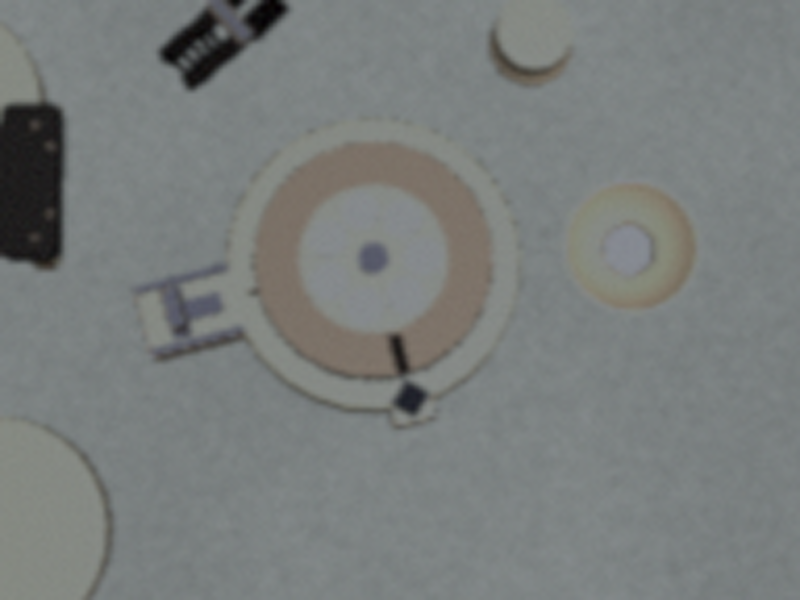

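The mark now sits at (399,354), in line with the hub and the pointer to within 0.01 rad. Next I'll push the bolt from outside.

```bash
python3 - <<'E'
from h import *
yaw=.254;a=yaw+np.pi/2
o=down(yaw) if abs(ctrl.ik(pt(a,.04,.16),down(yaw))[5])<abs(ctrl.ik(pt(a,.04,.16),down(yaw+np.pi))[5]) else down(yaw+np.pi)
ctrl.goto(pt(a,.13,.165),o)
ctrl.movel(pt(a,.042,.165),speed=.12)
ctrl.wait(.2)
f0=fz()
hit=ctrl.movel(pt(a,.042,.106),speed=.025,force_limit=10)
t=np.array(ctrl.state()["tool_pos"]);print(hit,np.hypot(*(t[:2]-C)).round(4),(fz()-f0).round(1))
ctrl.movel(pt(a,.042,.165),speed=.1)
ctrl.movel(pt(a,.2,.165),speed=.15)
ctrl.goto([.45,.35,.22],o)
print(ctrl.state()["time_s"])
p=fine();cv2.imwrite("pics/e.png",cv2.resize(p["color"][130:274,170:362],(800,600),interpolation=cv2.INTER_CUBIC))
W=cloud(p);e=W[...,:2]-C;y=e@[np.cos(a),np.sin(a)];x=e@[np.cos(yaw),np.sin(yaw)]
m=(abs(x)<.012)&(y>.085)&(y<.14)&(W[...,2]>.05);print("tab r",m.sum(),np.median(y[m]))
E
```

```text
True 0.1129 [-0.   2.3  1.6]
38.3083
[(17, np.float64(39.8), np.float64(-1.266)), (13, np.float64(39.5), np.float64(-1.058)), (36, np.float64(24.2), np.float64(0.264)), (45, np.float64(35.0), np.float64(0.263)), array([259.1, 191.5])]
[(18, np.float64(39.6), np.float64(-1.274)), (12, np.float64(39.8), np.float64(-1.06)), (37, np.float64(24.2), np.float64(0.261)), (45, np.float64(35.0), np.float64(0.262)), array([259.1, 191.5])]
[(19, np.float64(39.7), np.float64(-1.281)), (12, np.float64(39.8), np.float64(-1.06)), (38, np.float64(24.2), np.float64(0.26)), (45, np.float64(35.0), np.float64(0.262)), array([259.1, 191.5])]
[(16, np.float64(39.8), np.float64(-1.275)), (14, np.float64(39.6), np.float64(-1.061)), (37, np.float64(24.1), np.float64(0.261)), (45, np.float64(35.0), np.float64(0.262)), array([259.1, 191.5])]
tab r 37 0.09933148592260242
```

View pics/e.png

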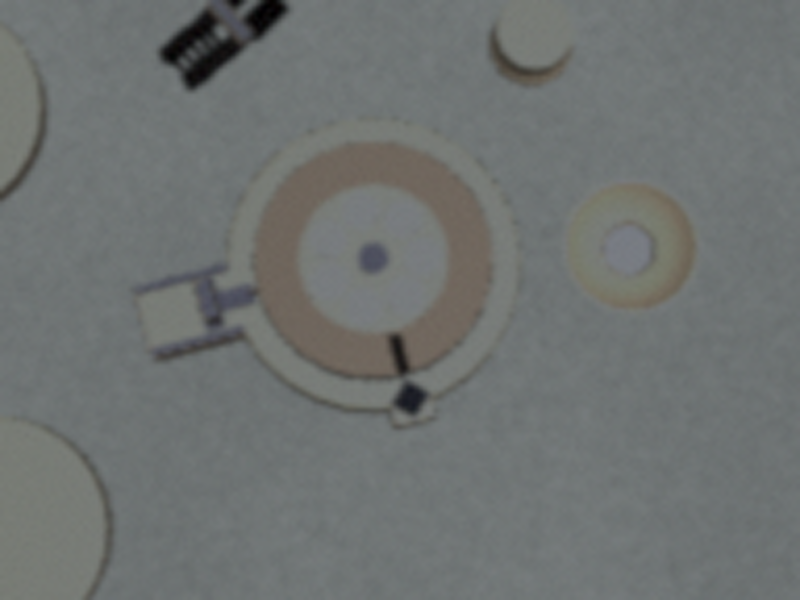

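The tab moved from (175,305) to (208,300), about 20 mm, and stands 99 mm from the axis, so it is home. The mark still faces the pointer and the bystanders haven't moved.

```bash
python3 -c "
from station import ctrl
print(ctrl.finish_job())"
```

```text
the job is handed in; nothing more can be done
None
```

I handed the job in at about 38 s: the mark faces the pointer to within about 0.01 rad, the bolt is home with its tab about 99 mm from the axis, and the bystanders look unmoved; highest tray load read between steps was about 10 N, and the hand-in returned no verdict.

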